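Clamp steel cups in the twin-screw transit cradle

TASK

Get the steel cups on the table ready for transport: open the cradle's jaw wide enough, stand every cup upright side by side in the bay between the jaw and the fence, then close the jaw until its sprung face plate is felt to bear on the cups, pushing them against the fence, and is pressed in about half way. The jaw runs on two screws with a T-knob each: turn the two knobs alternately in small steps so that the jaw never gets more than 3 degrees out of square, and leave it square to within 1 degree. Never drive the face plate in to its stop, and leave the bottles, the can and the loose cap where they are.

Things in the scene. Friction and masses are not known exactly. Their poses are not given: they have to be found in the camera images.
- cradle: transit cradle for cups, fixed on the table: aluminium base plate 262 (x, from -125 to +137) x 340 (y) x 8 mm, origin on its underside, x from jaw to fence. Grey gearboxes 44 x 44 x 60 mm high at x = -85, y = +135 (left) and -135 mm (right), a T-knob on each; 10 mm screws run from them in x to bearing blocks at x = +113 mm (24 mm wide, 42 mm high), 30 mm above the table
- bay_floor (a point): on top of the base plate (8 mm above the table), on the middle line, 31 mm from the fence face: about where the underside centre of a middle cup is when it touches the fence; axes as cradle. The bay is the strip between face plate and fence; cup centres may stand up to 100 mm left or right of here
- fence_mid (a point): middle of the fence face, 35 mm above the table. Fence: upright aluminium plate 12 mm thick, 250 mm long, top 52 mm above the table, parallel to the cradle's y; its face lies at the cradle's x = 87 to 99 mm. It is bolted down: leave it
- face_mid (a point): middle of the front of the jaw's black face plate (236 mm long, from 12 to 50 mm above the table), 35 mm above the table; x axis points to the fence. Its distance to fence_mid along the cradle's x is the width of the bay in the middle
- knob_l_grip (a point): left T-knob (at the cradle's +y side): centre of its upright bar, 120 mm above the table. The bar is 50 mm long (point's x axis) x 13 mm thick (y axis) x 30 mm high (from 105 to 135 mm above the table); a round collar of 26 mm diameter under it reaches up to 106 mm
- knob_r_grip (a point): right T-knob (at the cradle's -y side): same make as the left
- knob_l (a joint): angle of left knob (rad), -1.2 to 4.6; 0 at the start. Counterclockwise from above grows and opens: the jaw's left end draws back 8 mm per rad; clockwise closes. Bar along the cradle's x at 0. Stays where left. Turns with about 0.16 N m; closing on bottles adds 0.016 N m a knob per mm the face plate is pressed in
- knob_r (a joint): angle of the right knob (rad), same as the left, for the jaw's right end
- jaw: grey cross beam of the jaw, 252 mm long, top 54 mm above the table, origin at its left end on the left screw, x axis across it towards the fence: parallel to the cradle's x when the jaw is square. The screws are 270 mm apart: 1 rad on one knob alone turns it by 0.03 rad (1.7 degrees). The face plate's front stands 29 mm ahead of it when free
- face (a joint): how far the sprung face plate is pressed into the jaw (m): 0 free, stop at 0.010; spring 4 N per mm
- cup_1: open, slightly tapered steel measuring cup, 66 mm high, outside 54 mm across at the foot and 65 mm at the rim (can be gripped across the rim from outside, above jaw and fence), 60 mm at the height of the jaw's top edge; about 85 g; origin at the centre of its underside, z up. Two or three cups are there; may be absent
- cup_2: open, slightly tapered steel measuring cup, 66 mm high, outside 54 mm across at the foot and 65 mm at the rim (can be gripped across the rim from outside, above jaw and fence), 60 mm at the height of the jaw's top edge; about 85 g; origin at the centre of its underside, z up. Two or three cups are there; may be absent
- cup_3: open, slightly tapered steel measuring cup, 66 mm high, outside 54 mm across at the foot and 65 mm at the rim (can be gripped across the rim from outside, above jaw and fence), 60 mm at the height of the jaw's top edge; about 85 g; origin at the centre of its underside, z up. Two or three cups are there; may be absent
- cap: loose gold screw cap, 47 mm diameter, 19 mm high, lying on the table (leave alone)
- dropper: small white dropper bottle, 21 mm diameter, 66 mm high (leave alone)
- tall_bottle: tall slim brown bottle, 74 mm diameter, 204 mm high, at the back left (leave alone)
- fstyle_can: white flat can with handle, 59 x 111 x 196 mm, at the back (leave alone)
- amber_bottle: squat amber bottle, 68 mm diameter, 118 mm high, at the back (leave alone)

How it is judged:
On the way, in this order (a step that is already met when the one before it is completed fails the run):
1. the bay is opened to at least 70 mm (x of face_mid in the frame of fence_mid below -0.07 m), for 0.2 s.
2. every cup stands upright in the bay, with the jaw still free of them (y of cup_1 in the frame of bay_floor between -0.105 and 0.105 m and x of cup_1 in the frame of bay_floor between -0.035 and 0.006 m and z of cup_1 in the frame of bay_floor between -0.004 and 0.005 m and angle between each of cup_1, cup_2, cup_3's own z axis and vertical below 0.1 rad and y of cup_2 in the frame of bay_floor between -0.105 and 0.105 m and x of cup_2 in the frame of bay_floor between -0.035 and 0.006 m and z of cup_2 in the frame of bay_floor between -0.004 and 0.005 m and y of cup_3 in the frame of bay_floor between -0.105 and 0.105 m and x of cup_3 in the frame of bay_floor between -0.035 and 0.006 m and z of cup_3 in the frame of bay_floor between -0.004 and 0.005 m and value of joint face below 0.001 m), for 0.2 s.
At the end, for the whole second after the job is handed in: every cup stands upright (within 0.1 rad) on the base plate in the bay, centre at most 105 mm from the middle line and within 5 mm of touching the fence; the face plate bears on them, pressed in 2 to 8 mm; the jaw is square to within 1 degree (y of cup_1 in the frame of bay_floor between -0.105 and 0.105 m and x of cup_1 in the frame of bay_floor between -0.035 and 0.006 m and z of cup_1 in the frame of bay_floor between -0.004 and 0.005 m and angle between each of cup_1, cup_2, cup_3's own z axis and vertical below 0.1 rad and x of each of cup_1, cup_2, cup_3 in the frame of bay_floor above -0.005 m and linear speed of each of cup_1, cup_2, cup_3 below 0.02 m/s and y of cup_2 in the frame of bay_floor between -0.105 and 0.105 m and x of cup_2 in the frame of bay_floor between -0.035 and 0.006 m and z of cup_2 in the frame of bay_floor between -0.004 and 0.005 m and y of cup_3 in the frame of bay_floor between -0.105 and 0.105 m and x of cup_3 in the frame of bay_floor between -0.035 and 0.006 m and z of cup_3 in the frame of bay_floor between -0.004 and 0.005 m and value of joint face between 0.002 and 0.008 m and angle between the x axis of jaw and the x axis of cradle, either way round below 0.0175 rad).
It fails at once if the jaw gets more than 3 degrees out of square (angle between the x axis of jaw and the x axis of cradle, either way round above 0.0524 rad).
It fails at once if the face plate is driven in to its stop (value of joint face above 0.0095 m).
It fails at once if a bottle, the can or the loose cap is moved by more than 3 cm (distance of any of cap, dropper, tall_bottle, fstyle_can, amber_bottle from where it was at the start of the episode above 0.03 m).
Of cup_1, cup_2, cup_3 only 2 to 3 are there at a start; the rules pass over those that are not, and their reading is None.
At some moment in a run one of cup_1, cup_2, cup_3 may be knocked a few centimetres aside while the robot is not near it.
It also fails if it takes over 210 s, if anything falls off the work surface, if the arm or the gripper's body presses on something with over 40 N, if the wrist force passes 120 N, or if a joint passes its speed limit or range.

ROBOT

A 6-joint arm with a two-finger parallel gripper is mounted at the origin on a cart in front of the work surface, level with it; the furniture and walls round the work are solid. World frame = base frame: x ahead of the robot, y to its left, z up, the work surface at z = 0. Lengths are in m, angles in rad, forces in N, time in s.
With the tool pointing down it reaches from about 0.4 to 0.825 m from the base axis. Payload 7 kg.
Tool frame: the origin (TCP) lies at the very end of the fingers, on their centre line; the grasp point (between the pads) lies 19 mm behind it; z points along the fingers, y is the line along which they close (so a half turn about z gives the same grasp; the last joint's range is limited). The gripper opens to 88 mm and grips with 3 to 60 N. Pads are 19 mm wide; open, the fingers measure 130 mm over their backs; the gripper's body (78 mm by 193 mm) begins 47 mm behind the grasp point.
Start: joints at [1.519, 0.359, 0.012, 0, -1.224, -0.288], TCP at [0.225, 0.636, 0.227] pointing down, gripper open.
Joint ranges: [-3.07, 3.07], [-1.43, 2.12], [-1.02, 1.25], [-3.03, 1.67], [-3.05, -0], [-3.03, 3.03]. Speed limits (rad/s): [2.39, 2.39, 3.01, 3.14, 3.14, 3.14].

INTERFACE

Orientations are given as [roll, pitch, yaw] about the fixed x, y, z axes, in that order (R = Rz(yaw) Ry(pitch) Rx(roll)).
In Python, from station import arm gives the robot as it stands.
- The arm moves only by the tool step_arm, never from a script. Its argument "rows" is a list of rows, each a list of 5 numbers: the shift along the world's x, y, z in m, then the turn about the world's z in rad, then the finger opening in m, from 0 to 0.0876. In form: [[x, y, z, spin, gripper], ...]. A call has 1 to 20 rows; each row is the pose to reach, as a shift and turn from the pose commanded when the call began; what a row does not reach only later rows make up. A row lasts 1/10 s, in which the tool goes at most 50 mm and 8.59 degrees, less where a joint would pass 70% of its speed; a pose out of reach is approached as far as the arm can. A call with a gripper value outside its range is refused whole. The fingers move at their own pace and stop on an object; "newtons" is the grip in N (left out, the last holds). Time passes only in rows, so rows that repeat a pose let the fingers close. It gives the time, the measured TCP pose, the force, the opening and the grip force at its end, in the units of the state.
- arm.get_state(): the state, without advancing time (a new reading comes with each control period).
- arm.grab_frame(name): name is "side" or "top" or "wrist"; returns a dict with "color" (480x640x3 uint8, blue, green, red), "vfov" (degrees; the focal length in pixels is half the picture's height over the tangent of half this angle, whatever the lens; pixels are square), "cx", "cy" (the principal point, pixels), "k1" (the pictures are not rectified: a ray, as slopes to the right and down, at radius r is drawn at 1 + k1 r^2 times it, then the intrinsics apply), "rvec" (rotation vector, rad) and "tvec" (3), from world to camera coordinates, as OpenCV has them. Camera axes: x right, y down, z forward; pixel columns grow to the right and rows downward; lengths in m; the calibration is good to about 2 mm. A picture is of the moment at which its call begins. There is no depth.
- arm.job_done(): hands the job in; it is judged then, once.
The state is a dict: "t": time; "q": joint angles; "qd": joint speeds; "joint_efforts": joint torques, N m; "eef_pos": TCP position; "ee_rot": TCP orientation; "force": force on the tool from outside, world axes, zero at the start; "moment": the same for the moment, N m; "width": finger opening in m; "gripper_force": force on a finger pad.
Only numpy, scipy, OpenCV 4.12 (cv2) and the standard library are available. Lean on these libraries where they do the work, as an engineer would, in place of code of your own. Each camera call takes 0.05 s, during which the arm holds its last target. There are 200 camera calls.

## Working session

There is one attempt and no reset: what is moved stays moved. The work goes in short steps, Python scripts to look and compute and a tool call to move; the robot and the scene stay as the last step left them, time stands still between calls to the robot, and variables do not carry over. Pictures are saved under pics/ and viewed, at most 14 in all, crops included, and the job is handed in when it is done.

Besides the shell and the picture viewer there is one more tool, called after "Request:" by a JSON object that holds its "fn" and its "kwargs", one argument or row to a line. step_arm: Moves the arm, as the interface text tells. Its arguments: {"type":"object","properties":{"rows":{"type":"array"},"newtons":{"type":"number"}},"required":["rows"]}

```bash
mkdir -p pics; cat > h.py <<'E'
import cv2, numpy as np
from station import arm
def grab(n, fn=None):
    f=arm.grab_frame(n)
    if fn: cv2.imwrite('pics/'+fn+'.png',f['color'])
    return f
def KR(f):
    F=240/np.tan(np.radians(f['vfov'])/2); R=cv2.Rodrigues(np.array(f['rvec'],float))[0]
    return F,R,np.array(f['tvec'],float).ravel()
def ray(f,u,v):
    F,R,t=KR(f); K=np.array([[F,0,f['cx']],[0,F,f['cy']],[0,0,1.]])
    p=cv2.undistortPoints(np.array([[[u,v]]],float),K,np.array([f['k1'],0,0,0,0.]))[0,0]
    return -R.T@t, R.T@np.array([p[0],p[1],1])
def onz(f,u,v,z):
    c,d=ray(f,u,v); return c+d*(z-c[2])/d[2]
def proj(f,P):
    F,R,t=KR(f); K=np.array([[F,0,f['cx']],[0,F,f['cy']],[0,0,1.]])
    return cv2.projectPoints(np.array(P,float).reshape(-1,1,3),np.array(f['rvec'],float),t,K,np.array([f['k1'],0,0,0,0.]))[0].reshape(-1,2)
E
python3 - <<'E'
from h import *
import pickle
d={}
for n in('side','top','wrist'):
    f=grab(n,n+'0'); d[n]=f; print(n,f['vfov'],f['k1'],ray(f,320,240))
pickle.dump(d,open('f0.pkl','wb')); print(arm.get_state())
E
```

```text
side 45.145469401036145 -0.1509192172884277 (array([ 0.31600777, -0.63732846,  0.78489076]), array([ 0.23710041,  0.7256857 , -0.64596214]))
top 55.77526433633358 -0.026420341232603138 (array([0.54320062, 0.11312067, 1.0120571 ]), array([ 0.08509974,  0.01899834, -0.99631157]))
wrist 59.33735136515114 -0.04416426154769521 (array([0.3031816 , 0.6085485 , 0.38434175]), array([-0.30806393,  0.12033737, -0.94422566]))
{'t': 0.15, 'q': array([ 1.51910882e+00,  3.59223457e-01,  1.12674729e-02, -2.38149439e-04,
       -1.22408524e+00, -2.88110581e-01]), 'qd': array([-4.66653324e-06, -2.94527196e-03,  2.57807485e-03,  4.45499986e-03,
       -3.65230667e-05,  7.99981389e-04]), 'joint_efforts': array([-1.02190766e-03, -5.83273315e+01,  2.93290937e+01,  7.00113684e+00,
        8.84098961e-03, -1.07138676e-04]), 'eef_pos': array([0.22487702, 0.6360532 , 0.22583936]), 'ee_rot': array([ 3.14033545e+00, -1.39079070e-04, -3.39879069e-01]), 'force': array([-0.55593215, -0.07778869,  0.11273468]), 'moment': array([-0.01095193, -0.03589237, -0.0170181 ]), 'gripper_force': 0.0, 'width': 0.08730950816654044}
```

View pics/top0.png

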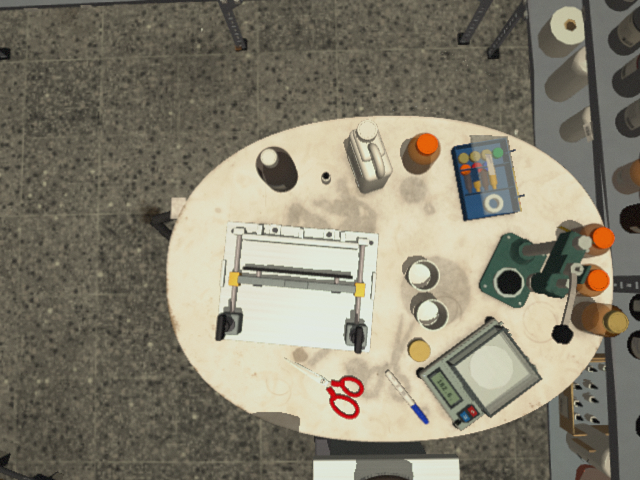

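View pics/side0.png

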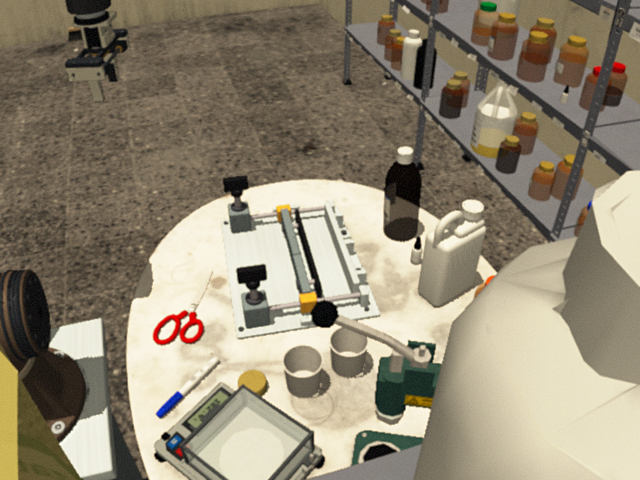

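The top view shows the cradle with its corners at about (229,222), (378,235), (370,352) and (217,340), and the jaw near row 280. The knobs are at (222,327) and (359,338). Two upright cups stand at (422,275) and (430,312), with the cap at (419,350). The side view shows the same two cups. Next I'll take an enlarged crop.

```bash
python3 - <<'E'
from h import *
import pickle
d=pickle.load(open('f0.pkl','rb')); f=d['top']
im=f['color'][210:360,205:455]
cv2.imwrite('pics/c1.png',cv2.resize(im,None,fx=3.2,fy=3.2,interpolation=cv2.INTER_CUBIC))
for u,v in[(229,222),(378,235),(370,352),(217,340)]: print(onz(f,u,v,.008).round(4))
print('cups',onz(f,424,274,.066).round(4),onz(f,431,311,.066).round(4))
print('cap',onz(f,419,350,.019).round(4))
E
```

```text
[0.6734 0.3354 0.008 ]
[0.6376 0.0034 0.008 ]
[0.3815 0.0275 0.008 ]
[0.4123 0.3633 0.008 ]
cups [ 0.549  -0.0835  0.066 ] [ 0.4725 -0.0954  0.066 ]
cap [ 0.3858 -0.0772  0.019 ]
```

View pics/c1.png

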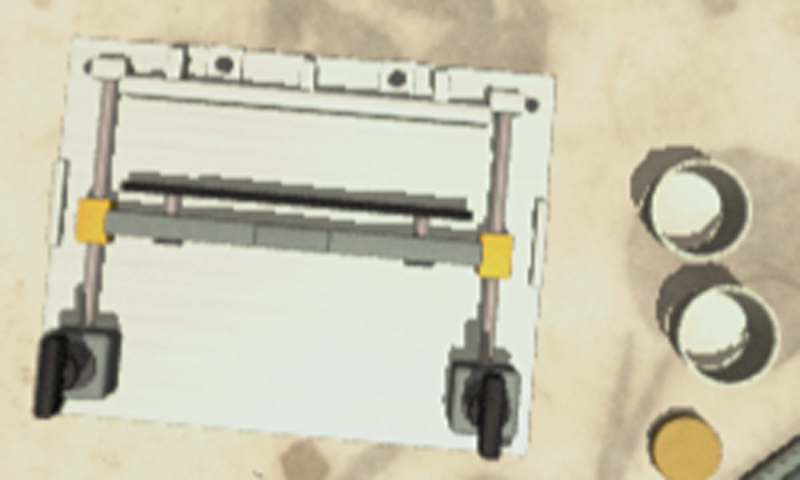

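```bash
cat >> h.py <<'E'
import pickle
def c2w(P):  # cradle->world (m)
    x,y,th=pickle.load(open('cr.pkl','rb')); P=np.atleast_2d(P); c,s=np.cos(th),np.sin(th)
    return np.c_[x+c*P[:,0]-s*P[:,1], y+s*P[:,0]+c*P[:,1], P[:,2]]
def w2c(P):
    x,y,th=pickle.load(open('cr.pkl','rb')); P=np.atleast_2d(P); c,s=np.cos(th),np.sin(th)
    a=P[:,0]-x;b=P[:,1]-y; return np.c_[c*a+s*b,-s*a+c*b,P[:,2]]
E
python3 - <<'E'
from h import *
d=pickle.load(open('f0.pkl','rb')); f=d['top']
C=lambda u,v:(205+(u+.5)/3.2-.5,210+(v+.5)/3.2-.5)
px=[C(75,38),C(553,73),C(525,455),C(48,412)]
L=np.array([[.137,.17],[.137,-.17],[-.125,-.17],[-.125,.17]])
W=np.array([onz(f,*p,.008)[:2] for p in px])
l=L-L.mean(0); w=W-W.mean(0)
th=np.arctan2((l[:,0]*w[:,1]-l[:,1]*w[:,0]).sum(),(l*w).sum())
R=np.array([[np.cos(th),-np.sin(th)],[np.sin(th),np.cos(th)]]); t=W.mean(0)-R@L.mean(0)
pickle.dump((t[0],t[1],th),open('cr.pkl','wb')); print(t,th,(W-(L@R.T+t)).round(4).tolist())
print('knobs',c2w([[-.085,.135,.12],[-.085,-.135,.12]]).round(4))
for n,y in(('kl',.135),('kr',-.135)):
    p=proj(f,c2w([[-.11,y,.135],[-.06,y,.135]])); print(n,((p-[205,210]+.5)*3.2).round(0).tolist())
for nm,(u,v),z in[('faceL',(122,178),.05),('faceR',(470,208),.05),('fenL',(125,95),.052),('fenR',(490,122),.052),('gear',(0,0),.06),('yelL',(94,221),.04),('yelR',(496,255),.04)]:
    print(nm,w2c(onz(f,*C(u,v),z)).round(4))
for u,v in[(702,208),(727,334)]:
    p=onz(f,*C(u,v),.066); print('cup',p.round(4),w2c(p).round(3))
# side check: reproject corners, knob tops
s=d['side']; print('side',proj(s,c2w([[.137,-.17,.008],[-.125,-.17,.008],[-.125,.17,.008],[-.085,.135,.135],[-.085,-.135,.135]])).round(0).tolist())
E
```

```text
[0.52286024 0.18293943] -0.09423786169412901 [[-0.0007, -0.0018], [-0.0, 0.0036], [-0.0005, 0.0048], [0.0012, -0.0066]]
knobs [[0.4509 0.3253 0.12  ]
 [0.4255 0.0565 0.12  ]]
kl [[47.0, 422.0], [54.0, 339.0]]
kr [[495.0, 459.0], [501.0, 375.0]]
faceL [[0.0407 0.1184 0.05  ]]
faceR [[ 0.0385 -0.1137  0.05  ]]
fenL [[0.096  0.1208 0.052 ]]
fenR [[ 0.0962 -0.1228  0.052 ]]
gear [[0.1525 0.2084 0.06  ]]
yelL [[0.0107 0.1366 0.04  ]]
yelR [[ 0.0088 -0.1337  0.04  ]]
cup [ 0.5476 -0.0835  0.066 ] [[ 0.05  -0.263  0.066]]
cup [ 0.4662 -0.097   0.066 ] [[-0.03  -0.284  0.066]]
side [[382.0, 315.0], [238.0, 339.0], [220.0, 221.0], [235.0, 179.0], [252.0, 269.0]]
```

Request:
{"fn": "step_arm", "kwargs": {
  "rows": [
    [0.02,-0.03,0,-0.145,0.05],
    [0.04,-0.06,0,-0.29,0.05],
    [0.06,-0.09,0,-0.435,0.05],
    [0.08,-0.12,0,-0.58,0.05],
    [0.1,-0.15,0,-0.725,0.05],
    [0.12,-0.18,0,-0.87,0.05],
    [0.14,-0.21,0,-1.015,0.05],
    [0.16,-0.24,0,-1.16,0.05],
    [0.18,-0.27,0,-1.305,0.05],
    [0.2,-0.29,0,-1.45,0.05],
    [0.226,-0.311,0,-1.595,0.05],
    [0.226,-0.311,0,-1.74,0.05],
    [0.226,-0.311,0,-1.885,0.05],
    [0.226,-0.311,0,-2.03,0.05],
    [0.226,-0.311,0,-2.175,0.05],
    [0.226,-0.311,0,-2.32,0.05],
    [0.226,-0.311,0,-2.465,0.05],
    [0.226,-0.311,0,-2.61,0.05],
    [0.226,-0.311,0,-2.755,0.05],
    [0.226,-0.311,0,-2.896,0.05]
  ],
  "newtons": 60
}}

```text
t: 2.15
eef_pos: [0.4508, 0.3252, 0.2263]
ee_rot: [-3.141, -0.0, 3.041]
force: [-0.9, -0.3, -0.3]
width: 0.0499
gripper_force: 0.0
```

```bash
python3 - <<'E'
from h import *
f=grab('wrist','w1'); t=grab('top'); s=arm.get_state(); print(s['t'],s['eef_pos'],s['ee_rot'],s['q'])
pickle.dump((f,t),open('f1.pkl','wb'))
print(proj(f,c2w([[-.11,.135,.135],[-.06,.135,.135]])))
E
```

```text
2.25 [0.45086115 0.32525529 0.22635339] [-3.14131546e+00 -2.83853132e-04  3.04523122e+00] [ 9.77107061e-01  1.63911342e-01 -2.53448913e-01 -1.28209106e-04
 -1.15381511e+00 -2.64421283e+00]
[[325.1249636  193.37834324]
 [325.49213316 269.36374787]]
```

View pics/w1.png

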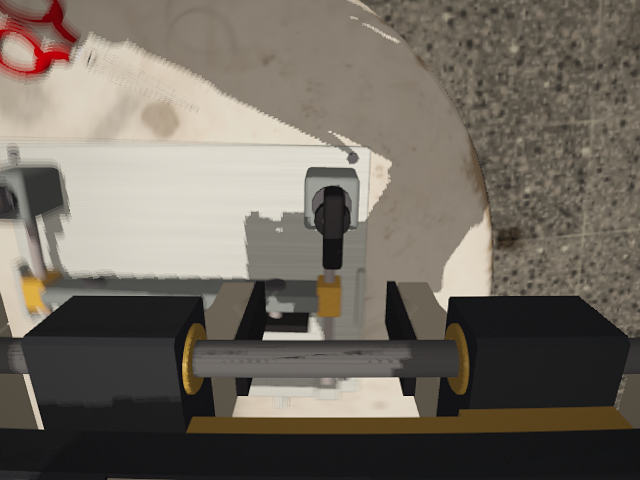

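The wrist view shows the left knob bar's top at about u 325–342, v 187–268. That is roughly 8 px to the right of the prediction, so I'll correct in y from the knob itself.

```bash
python3 - <<'E'
from h import *
f,t=pickle.load(open('f1.pkl','rb'))
b=f['color'][120:275,290:380].max(2)<40
ys,xs=np.nonzero(b); 
for v in range(185,272,6):
    r=np.nonzero(f['color'][v,290:380].max(1)<45)[0]; print(v,r.min()+290 if len(r) else None,r.max()+290 if len(r) else None,f['color'][v,333])
for (u,v) in[(333.5,187),(333,268)]: print(onz(f,u,v,.135))
d=pickle.load(open('f0.pkl','rb'))['top']
C=lambda u,v:(205+(u+.5)/3.2-.5,210+(v+.5)/3.2-.5)
for p in[(52,338),(46,412),(493,376),(489,455)]: print(onz(d,*C(*p),.135))
E
```

```text
185 None None [118 124 123]
191 324 343 [21 20 21]
197 324 344 [36 35 38]
203 322 344 [41 42 46]
209 317 347 [41 43 45]
215 315 349 [40 41 45]
221 314 349 [39 41 44]
227 316 348 [39 39 41]
233 322 342 [40 38 41]
239 323 342 [19 18 19]
245 323 341 [21 20 20]
251 323 341 [22 21 24]
257 323 341 [21 20 22]
263 323 341 [21 20 21]
269 None None [51 53 58]
[0.42262453 0.33311744 0.135     ]
[0.47535985 0.32788115 0.135     ]
[0.47599875 0.32383845 0.135     ]
[0.43180671 0.32768024 0.135     ]
[0.44931352 0.0587179  0.135     ]
[0.40263046 0.06216392 0.135     ]
```

Request:
{"fn": "step_arm", "kwargs": {
  "rows": [
    [-0.001,0.004,-0.045,0,0.05],
    [-0.001,0.004,-0.085,0,0.05],
    [-0.001,0.004,-0.117,0,0.05],
    [-0.001,0.004,-0.117,0,0.05],
    [-0.001,0.004,-0.117,0,0],
    [-0.001,0.004,-0.117,0,0],
    [-0.001,0.004,-0.117,0,0],
    [-0.001,0.004,-0.117,0,0],
    [-0.001,0.004,-0.117,0,0]
  ],
  "newtons": 25
}}

```text
t: 3.15
eef_pos: [0.4502, 0.3297, 0.1105]
ee_rot: [3.14, 0.001, 3.048]
force: [0.5, -0.1, -0.0]
width: 0.0156
gripper_force: 0.0
```

```bash
python3 - <<'E'
from h import *
x,y,th=pickle.load(open('cr.pkl','rb')); pickle.dump((x-.0009,y+.0042,th),open('cr.pkl','wb'))
s=arm.get_state(); print(s['force'],s['moment'],s['width'],s['gripper_force'],s['eef_pos'])
print(c2w([[-.085,.135,.12],[-.085,-.135,.12]]))
E
```

```text
[ 0.49115314 -0.10865743 -0.00685915] [ 0.0353749  -0.15370669 -0.00060739] 0.015629048606475654 0.0 [0.45023447 0.3296866  0.11047405]
[[0.45004068 0.32953878 0.12      ]
 [0.4246341  0.0607368  0.12      ]]
```

Request:
{"fn": "step_arm", "kwargs": {
  "rows": [
    [0,0,0,0,0],
    [0,0,0,0,0],
    [0,0,0,0,0],
    [0,0,0,0.1,0],
    [0,0,0,0.22,0],
    [0,0,0,0.34,0],
    [0,0,0,0.46,0],
    [0,0,0,0.58,0],
    [0,0,0,0.7,0],
    [0,0,0,0.8,0],
    [0,0,0,0.8,0],
    [0,0,0,0.8,0]
  ],
  "newtons": 60
}}

```text
t: 4.35
eef_pos: [0.4506, 0.3288, 0.1103]
ee_rot: [-3.14, 0.0, -2.435]
force: [1.0, -3.7, 6.6]
width: 0.0128
gripper_force: 60.0
```

```bash
python3 - <<'E'
from h import *
s=arm.get_state(); print(s['force'],s['moment'],s['width'],s['gripper_force'],s['eef_pos'],s['ee_rot'])
f=grab('top');cv2.imwrite('pics/c2.png',cv2.resize(f['color'][210:360,205:455],None,fx=3.2,fy=3.2,interpolation=cv2.INTER_CUBIC))
E
```

```text
[ 0.99366713 -3.6570399   6.56499762] [-1.09630898 -0.51939813  0.14989114] 0.01275289084185715 60.01240789890289 [0.45062771 0.32877481 0.11033359] [-3.14026898e+00  2.20213586e-04 -2.43490678e+00]
```

View pics/c2.png

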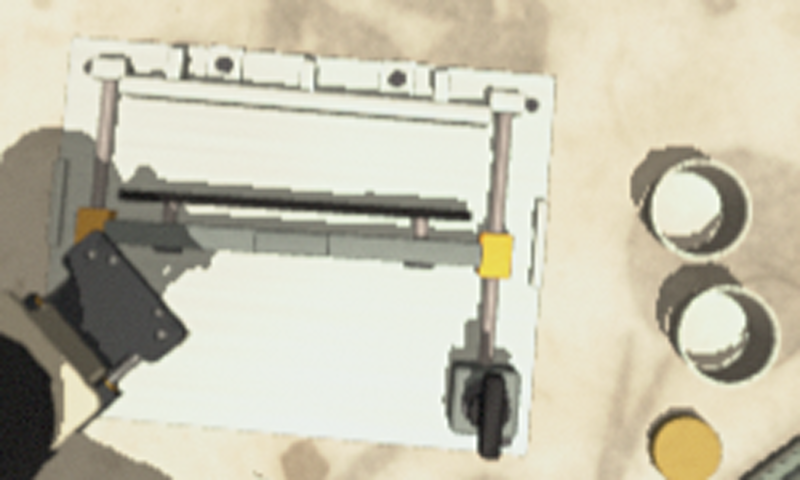

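Request:
{"fn": "step_arm", "kwargs": {
  "rows": [
    [0,0,0,0.8,0.045],
    [0,0,0,0.8,0.045],
    [0,0,0,0.8,0.045],
    [0,0,0.04,0.8,0.045],
    [0,0,0.04,0.8,0.045]
  ]
}}

```text
t: 4.9
eef_pos: [0.4518, 0.3308, 0.1536]
ee_rot: [-3.138, 0.004, -1.679]
force: [0.8, 0.9, 0.1]
width: 0.0435
gripper_force: 0.0
```

I overlooked that shifts and turns start afresh from the pose at each call, so the tool spun too far while releasing. I'll move over the right knob and check the left one.

Request:
{"fn": "step_arm", "kwargs": {
  "rows": [
    [-0.0,-0.03,0,-0.14,0.045],
    [-0.005,-0.06,0,-0.28,0.045],
    [-0.01,-0.09,0,-0.42,0.045],
    [-0.01,-0.12,0,-0.56,0.045],
    [-0.015,-0.15,0,-0.7,0.045],
    [-0.02,-0.18,0,-0.84,0.045],
    [-0.02,-0.21,0,-0.98,0.045],
    [-0.025,-0.24,0,-1.12,0.045],
    [-0.0254,-0.2688,0,-1.26,0.045],
    [-0.0254,-0.2688,0,-1.4,0.045],
    [-0.0254,-0.2688,0,-1.54,0.045],
    [-0.0254,-0.2688,0,-1.6,0.045],
    [-0.0254,-0.2688,0,-1.6,0.045]
  ]
}}

```text
t: 6.2
eef_pos: [0.4244, 0.0602, 0.1495]
ee_rot: [-3.141, -0.0, 2.996]
force: [-0.4, -0.2, 0.2]
width: 0.0451
gripper_force: 0.0
```

```bash
python3 - <<'E'
from h import *
s=arm.get_state(); print(s['eef_pos'],s['ee_rot'])
f=grab('top'); w=grab('wrist')
a=cv2.resize(f['color'][210:360,205:375],None,fx=2.4,fy=2.4,interpolation=cv2.INTER_CUBIC)
b=cv2.resize(w['color'],(480,360)); o=np.zeros((360,900-110,3),np.uint8); o[:,:310]=a[:360,:310]; o[:,310:]=b
cv2.imwrite('pics/c3.png',o); pickle.dump((f,w),open('f2.pkl','wb'))
print(proj(w,c2w([[-.11,-.135,.135],[-.06,-.135,.135]]))*.75+[310,0])
E
```

```text
[0.42435183 0.06021842 0.14946889] [-3.14124177e+00 -3.27934848e-04  2.99639135e+00]
[[552.45699561 175.28109545]
 [556.32982283 250.75357247]]
```

View pics/c3.png

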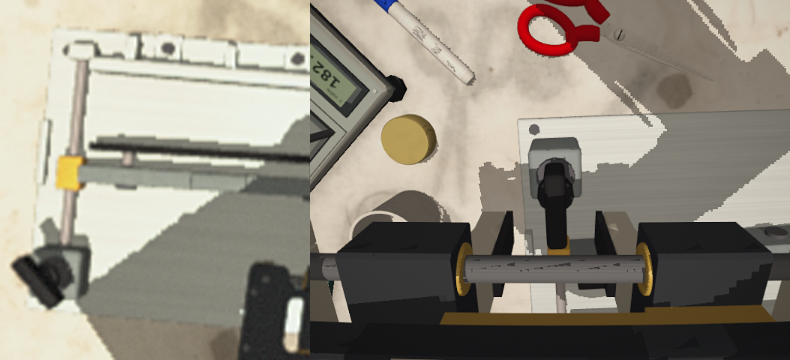

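The left bar now sits at about 50°, running (20,265) to (55,300), so the knob is at about 0.88 rad and the jaw is well inside its limit. The right bar is centred under the tool at about (557,210).

Request:
{"fn": "step_arm", "kwargs": {
  "rows": [
    [0,0.0005,-0.02,0.05,0.045],
    [0,0.0005,-0.0395,0.05,0.045],
    [0,0.0005,-0.0395,0.05,0],
    [0,0.0005,-0.0395,0.05,0],
    [0,0.0005,-0.0395,0.05,0],
    [0,0.0005,-0.0395,0.05,0],
    [0,0.0005,-0.0395,0.05,0],
    [0,0.0005,-0.0395,0.05,0],
    [0,0.0005,-0.0395,0.15,0],
    [0,0.0005,-0.0395,0.3,0],
    [0,0.0005,-0.0395,0.45,0],
    [0,0.0005,-0.0395,0.6,0],
    [0,0.0005,-0.0395,0.75,0],
    [0,0.0005,-0.0395,0.9,0],
    [0,0.0005,-0.0395,1.05,0],
    [0,0.0005,-0.0395,1.2,0],
    [0,0.0005,-0.0395,1.35,0],
    [0,0.0005,-0.0395,1.5,0],
    [0,0.0005,-0.0395,1.65,0],
    [0,0.0005,-0.0395,1.75,0]
  ]
}}

```text
t: 8.3
eef_pos: [0.4244, 0.0618, 0.1107]
ee_rot: [-3.141, 0.001, -1.53]
force: [-6.3, 4.3, 11.6]
width: 0.0126
gripper_force: 60.0
```

Request:
{"fn": "step_arm", "kwargs": {
  "rows": [
    [0,0,0,0,0],
    [0,0,0,0,0]
  ]
}}

```text
t: 8.5
eef_pos: [0.4244, 0.0617, 0.1107]
ee_rot: [-3.141, 0.001, -1.535]
force: [-7.1, 5.1, 10.7]
width: 0.0125
gripper_force: 60.0
```

Request:
{"fn": "step_arm", "kwargs": {
  "rows": [
    [0,0,0,0,0.045],
    [0,0,0,0,0.045],
    [0,0,0,0,0.045],
    [0,0,0.04,0,0.045],
    [0,0.01,0.04,-0.1,0.045],
    [0.005,0.05,0.04,-0.25,0.045],
    [0.01,0.1,0.04,-0.4,0.045],
    [0.015,0.15,0.04,-0.55,0.045],
    [0.02,0.2,0.04,-0.7,0.045],
    [0.025,0.24,0.04,-0.82,0.045],
    [0.0256,0.268,0.04,-0.82,0.045],
    [0.0256,0.268,0.04,-0.82,0.045],
    [0.0256,0.268,0.02,-0.82,0.045],
    [0.0256,0.268,0,-0.82,0.045],
    [0.0256,0.268,0,-0.82,0],
    [0.0256,0.268,0,-0.82,0],
    [0.0256,0.268,0,-0.82,0],
    [0.0256,0.268,0,-0.82,0],
    [0.0256,0.268,0,-0.82,0],
    [0.0256,0.268,0,-0.82,0]
  ]
}}

```text
t: 10.5
eef_pos: [0.451, 0.329, 0.111]
ee_rot: [-3.141, 0.001, -2.356]
force: [2.9, -3.1, 3.7]
width: 0.0128
gripper_force: 58.9
```

Request:
{"fn": "step_arm", "kwargs": {
  "rows": [
    [0,0,0,0.12,0],
    [0,0,0,0.27,0],
    [0,0,0,0.42,0],
    [0,0,0,0.57,0],
    [0,0,0,0.72,0],
    [0,0,0,0.87,0],
    [0,0,0,1.02,0],
    [0,0,0,1.17,0],
    [0,0,0,1.32,0],
    [0,0,0,1.47,0],
    [0,0,0,1.62,0],
    [0,0,0,1.72,0],
    [0,0,0,1.72,0],
    [0,0,0,1.72,0]
  ]
}}

```text
t: 11.9
eef_pos: [0.4527, 0.3292, 0.1111]
ee_rot: [-3.139, -0.003, -0.635]
force: [13.3, -4.5, -1.8]
width: 0.0124
gripper_force: 59.8
```

Request:
{"fn": "step_arm", "kwargs": {
  "rows": [
    [0,0,0,0,0.045],
    [0,0,0,0,0.045],
    [0,0,0,0,0.045],
    [0,0,0.04,0,0.045],
    [0,-0.01,0.04,-0.1,0.045],
    [-0.005,-0.05,0.04,-0.25,0.045],
    [-0.01,-0.1,0.04,-0.4,0.045],
    [-0.015,-0.15,0.04,-0.55,0.045],
    [-0.02,-0.2,0.04,-0.7,0.045],
    [-0.025,-0.24,0.04,-0.82,0.045],
    [-0.0256,-0.268,0.04,-0.9,0.045],
    [-0.0256,-0.268,0.04,-0.9,0.045],
    [-0.0256,-0.268,0.02,-0.9,0.045],
    [-0.0256,-0.268,0,-0.9,0.045],
    [-0.0256,-0.268,0,-0.9,0],
    [-0.0256,-0.268,0,-0.9,0],
    [-0.0256,-0.268,0,-0.9,0],
    [-0.0256,-0.268,0,-0.9,0],
    [-0.0256,-0.268,0,-0.9,0],
    [-0.0256,-0.268,0,-0.9,0]
  ]
}}

```text
t: 13.9
eef_pos: [0.4244, 0.0614, 0.1107]
ee_rot: [-3.141, 0.001, -1.536]
force: [-5.7, 2.5, 5.4]
width: 0.0127
gripper_force: 60.0
```

Request:
{"fn": "step_arm", "kwargs": {
  "rows": [
    [0,0,0,0.12,0],
    [0,0,0,0.27,0],
    [0,0,0,0.42,0],
    [0,0,0,0.57,0],
    [0,0,0,0.72,0],
    [0,0,0,0.87,0],
    [0,0,0,1.02,0],
    [0,0,0,1.17,0],
    [0,0,0,1.32,0],
    [0,0,0,1.47,0],
    [0,0,0,1.62,0],
    [0,0,0,1.72,0],
    [0,0,0,1.72,0],
    [0,0,0,1.72,0]
  ]
}}

```text
t: 15.3
eef_pos: [0.4243, 0.0611, 0.1107]
ee_rot: [-3.141, 0.0, 0.185]
force: [-4.7, 0.9, 6.6]
width: 0.0125
gripper_force: 60.0
```

Request:
{"fn": "step_arm", "kwargs": {
  "rows": [
    [0,0,0,0,0.045],
    [0,0,0,0,0.045],
    [0,0,0,0,0.045],
    [0,0,0.04,0,0.045],
    [0,0.01,0.04,-0.1,0.045],
    [0.005,0.05,0.04,-0.25,0.045],
    [0.01,0.1,0.04,-0.4,0.045],
    [0.015,0.15,0.04,-0.55,0.045],
    [0.02,0.2,0.04,-0.7,0.045],
    [0.025,0.24,0.04,-0.82,0.045],
    [0.0266,0.268,0.04,-0.82,0.045],
    [0.0266,0.268,0.04,-0.82,0.045],
    [0.0266,0.268,0.02,-0.82,0.045],
    [0.0266,0.268,0,-0.82,0.045],
    [0.0266,0.268,0,-0.82,0],
    [0.0266,0.268,0,-0.82,0],
    [0.0266,0.268,0,-0.82,0],
    [0.0266,0.268,0,-0.82,0],
    [0.0266,0.268,0,-0.82,0],
    [0.0266,0.268,0,-0.82,0]
  ]
}}

```text
t: 17.3
eef_pos: [0.4519, 0.3299, 0.1111]
ee_rot: [-3.139, -0.0, -0.636]
force: [1.5, 1.4, 3.4]
width: 0.0123
gripper_force: 60.0
```

Request:
{"fn": "step_arm", "kwargs": {
  "rows": [
    [0,0,0,0.12,0],
    [0,0,0,0.27,0],
    [0,0,0,0.42,0],
    [0,0,0,0.57,0],
    [0,0,0,0.72,0],
    [0,0,0,0.82,0],
    [0,0,0,0.82,0],
    [0,0,0,0.82,0]
  ]
}}

```text
t: 18.1
eef_pos: [0.452, 0.3298, 0.1111]
ee_rot: [-3.141, -0.002, 0.182]
force: [1.8, 0.4, 7.0]
width: 0.0125
gripper_force: 60.0
```

Request:
{"fn": "step_arm", "kwargs": {
  "rows": [
    [0,0,0,0,0.045],
    [0,0,0,0,0.045],
    [0,0,0,0,0.06],
    [0,0,0.045,0,0.087],
    [0,0,0.09,-0.1,0.087],
    [0,-0.03,0.13,-0.2,0.087],
    [0,-0.07,0.14,-0.28,0.087],
    [-0.005,-0.12,0.14,-0.28,0.087],
    [-0.01,-0.17,0.14,-0.28,0.087],
    [-0.01,-0.22,0.14,-0.28,0.087],
    [-0.015,-0.27,0.14,-0.28,0.087],
    [-0.02,-0.32,0.14,-0.28,0.087],
    [-0.025,-0.37,0.14,-0.28,0.087],
    [-0.03,-0.41,0.14,-0.28,0.087],
    [-0.03,-0.41,0.14,-0.28,0.087],
    [-0.03,-0.41,0.14,-0.28,0.087]
  ]
}}

```text
t: 19.7
eef_pos: [0.4206, -0.0819, 0.2498]
ee_rot: [-3.141, 0.0, -0.099]
force: [-0.6, 0.3, -1.3]
width: 0.087
gripper_force: 0.0
```

```bash
python3 - <<'E'
from h import *
s=arm.get_state(); print(s['t'],s['eef_pos'],s['ee_rot'])
f=grab('top'); w=grab('wrist')
a=cv2.resize(f['color'][210:360,205:375],None,fx=2.4,fy=2.4,interpolation=cv2.INTER_CUBIC)
b=cv2.resize(w['color'],(480,360)); o=np.zeros((360,790,3),np.uint8); o[:,:310]=a[:360,:310]; o[:,310:]=b
cv2.imwrite('pics/c4.png',o); pickle.dump((f,w),open('f3.pkl','wb'))
E
```

```text
19.7 [ 0.42063987 -0.08186672  0.24984111] [-3.14149836e+00  4.79085902e-04 -9.94214693e-02]
```

View pics/c4.png

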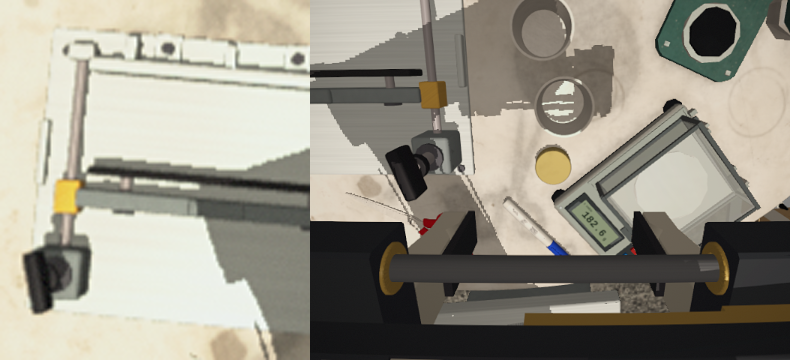

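The composite shows the near cup's rim centred at about (565,107), the far cup's at about (543,27) and the cap at (552,165). The left panel shows the jaw well back.

```bash
python3 - <<'E'
from h import *
f,w=pickle.load(open('f3.pkl','rb'))
for e in[(565,107.5),(543,27),(536,107),(594,107)]:
    p=onz(w,(e[0]-310)/.75,e[1]/.75,.066); print('wrist',e,p.round(4))
C=lambda u,v:(205+(u+.5)/3.2-.5,210+(v+.5)/3.2-.5)
for u,v in[(702,208),(727,334)]: print('top',onz(f,*C(u,v),.066).round(4))
# jaw/fence edges along cradle x at y=+.03,+.09 from top & wrist
D=lambda u,v:(205+(u+.5)/2.4-.5,210+(v+.5)/2.4-.5)
for nm,p,z in[('face',(90,162),.05),('face',(300,178),.05),('fence back/front top',(90,72),.052),('fence',(300,87),.052)]: print(nm,w2c(onz(f,*D(*p),z)).round(4))
print('face wrist',w2c(onz(w,(420-310)/.75,69/.75,.05)).round(4))
for x in(.087,.099): print(x,((proj(f,c2w([[x,.12,.052],[x,.03,.052]]))-[205,210]+.5)*2.4).round(1).tolist())
E
```

```text
wrist (565, 107.5) [ 0.4648 -0.0973  0.066 ]
wrist (543, 27) [ 0.5466 -0.0823  0.066 ]
wrist (536, 107) [ 0.4683 -0.0664  0.066 ]
wrist (594, 107) [ 0.4624 -0.1283  0.066 ]
top [ 0.5476 -0.0835  0.066 ]
top [ 0.4662 -0.097   0.066 ]
face [[0.0167 0.1133 0.05  ]]
face [[ 0.0169 -0.0733  0.05  ]]
fence back/front top [[0.0963 0.1199 0.052 ]]
fence [[ 0.0969 -0.0673  0.052 ]]
face wrist [[ 0.0107 -0.1305  0.05  ]]
0.087 [[89.5, 82.9], [190.2, 90.4]]
0.099 [[90.7, 69.4], [191.3, 77.0]]
```

```bash
python3 - <<'E'
from h import *
f,w=pickle.load(open('f3.pkl','rb'))
for z in(.03,.08,.12): print('scale corner',z,onz(w,(672-310)/.75,103/.75,z).round(3),onz(f,488,320,z).round(3))
g=cv2.cvtColor(pickle.load(open('f0.pkl','rb'))['top']['color'],cv2.COLOR_BGR2GRAY)
for y in(.1,.05,-.03):
    xs=np.arange(.060,.116,.003); p=proj(f,c2w([[x,y,.052] for x in xs])).astype(np.float32)
    print(y,[(round(x*1000),int(v)) for x,v in zip(xs,cv2.remap(g,p[:,0],p[:,1],cv2.INTER_LINEAR)[:,0])])
E
```

```text
scale corner 0.03 [ 0.454 -0.225  0.03 ] [ 0.448 -0.225  0.03 ]
scale corner 0.08 [ 0.461 -0.207  0.08 ] [ 0.453 -0.207  0.08 ]
scale corner 0.12 [ 0.466 -0.193  0.12 ] [ 0.457 -0.194  0.12 ]
0.1 [(60, 225), (63, 224), (66, 222), (69, 225), (72, 225), (75, 225), (78, 223), (81, 224), (84, 223), (87, 224), (90, 223), (93, 221), (96, 160), (99, 178), (102, 227), (105, 225), (108, 215), (111, 143), (114, 131)]
0.05 [(60, 226), (63, 224), (66, 223), (69, 226), (72, 226), (75, 224), (78, 221), (81, 223), (84, 224), (87, 222), (90, 224), (93, 214), (96, 140), (99, 191), (102, 227), (105, 225), (108, 202), (111, 134), (114, 184)]
-0.03 [(60, 229), (63, 229), (66, 229), (69, 229), (72, 229), (75, 228), (78, 228), (81, 228), (84, 227), (87, 227), (90, 230), (93, 210), (96, 135), (99, 206), (102, 230), (105, 224), (108, 190), (111, 128), (114, 196)]
```

Request:
{"fn": "step_arm", "kwargs": {
  "rows": [
    [0.02,-0.01,-0.03,0.14,0.087],
    [0.045,-0.0153,-0.07,0.28,0.087],
    [0.045,-0.0153,-0.11,0.3,0.087],
    [0.045,-0.0153,-0.15,0.3,0.087],
    [0.045,-0.0153,-0.17,0.3,0.087],
    [0.045,-0.0153,-0.18,0.3,0.087],
    [0.045,-0.0153,-0.19,0.3,0.087]
  ]
}}

```text
t: 20.5
eef_pos: [0.4668, -0.0952, 0.0597]
ee_rot: [3.141, -0.0, 0.206]
force: [0.4, -0.1, 0.7]
width: 0.0867
gripper_force: 0.0
```

Request:
{"fn": "step_arm", "kwargs": {
  "rows": [
    [0,0,-0.009,0,0.087],
    [0,0,-0.018,0,0.087],
    [0,0,-0.018,0,0],
    [0,0,-0.018,0,0],
    [0,0,-0.018,0,0],
    [0,0,-0.018,0,0],
    [0,0,-0.018,0,0],
    [0,0,-0.018,0,0]
  ],
  "newtons": 15
}}

```text
t: 21.3
eef_pos: [0.4666, -0.0962, 0.0426]
ee_rot: [3.141, -0.001, 0.204]
force: [-0.8, 1.6, 4.5]
width: 0.0634
gripper_force: 15.0
```

Request:
{"fn": "step_arm", "kwargs": {
  "rows": [
    [0,0,0.04,0,0],
    [0,0,0.08,0,0],
    [0,0,0.11,0,0],
    [0.04,0,0.11,-0.1,0],
    [0.08,0.01,0.11,-0.2,0],
    [0.11,0.04,0.11,-0.3,0],
    [0.11,0.085,0.11,-0.3,0],
    [0.11,0.13,0.11,-0.3,0],
    [0.11,0.175,0.11,-0.3,0],
    [0.11,0.205,0.11,-0.3,0],
    [0.11,0.218,0.11,-0.3,0],
    [0.11,0.218,0.11,-0.3,0],
    [0.11,0.218,0.11,-0.3,0]
  ]
}}

```text
t: 22.6
eef_pos: [0.5758, 0.1213, 0.1517]
ee_rot: [3.141, 0.001, -0.096]
force: [-0.3, -0.6, -1.4]
width: 0.0635
gripper_force: 15.0
```

```bash
python3 - <<'E'
from h import *
s=arm.get_state(); print(s['t'],s['eef_pos'],s['ee_rot'],s['width'],w2c(s['eef_pos']))
w=grab('wrist','w5'); f=grab('side')
a=cv2.resize(w['color'],(400,300)); b=cv2.resize(f['color'][170:370,180:447],(400,300))
cv2.imwrite('pics/c5.png',np.hstack([a,b])); pickle.dump((f,w),open('f4.pkl','wb'))
E
```

```text
22.6 [0.57580468 0.12133864 0.15169873] [ 3.14109620e+00  8.28776985e-04 -9.55519330e-02] 0.06347134107617383 [[ 0.05979728 -0.06044214  0.15169873]]
```

View pics/c5.png

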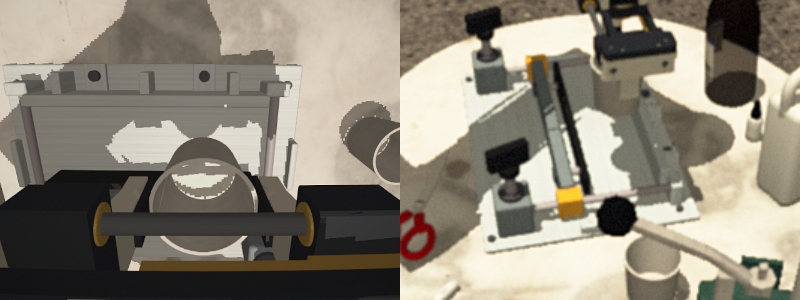

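The wrist view (left) shows the held cup at (203,200) and the fence's top strip at v≈92–106. I'll check the fence x from this view.

```bash
python3 - <<'E'
from h import *
f,w=pickle.load(open('f4.pkl','rb'))
g=cv2.cvtColor(w['color'],cv2.COLOR_BGR2GRAY)
for y in(.03,-.03,-.09):
    xs=np.arange(.086,.122,.002); p=proj(w,c2w([[x,y,.052] for x in xs])).astype(np.float32)
    print(y,[(round(x*1000),int(v)) for x,v in zip(xs,cv2.remap(g,p[:,0],p[:,1],cv2.INTER_LINEAR)[:,0])])
E
```

```text
0.03 [(86, 125), (88, 120), (90, 121), (92, 124), (94, 124), (96, 123), (98, 104), (100, 120), (102, 121), (104, 118), (106, 122), (108, 121), (110, 93), (112, 94), (114, 99), (116, 123), (118, 123), (120, 120)]
-0.03 [(86, 127), (88, 127), (90, 127), (92, 125), (94, 128), (96, 126), (98, 107), (100, 124), (102, 124), (104, 124), (106, 125), (108, 124), (110, 96), (112, 96), (114, 115), (116, 129), (118, 127), (120, 127)]
-0.09 [(86, 126), (88, 129), (90, 126), (92, 126), (94, 126), (96, 125), (98, 114), (100, 122), (102, 125), (104, 128), (106, 127), (108, 123), (110, 119), (112, 126), (114, 127), (116, 127), (118, 127), (120, 126)]
```

Request:
{"fn": "step_arm", "kwargs": {
  "rows": [
    [0,0,-0.04,0,0],
    [0,0,-0.075,0,0],
    [0,0,-0.09,0,0],
    [0,0,-0.099,0,0],
    [0,0,-0.1,0,0],
    [0,0,-0.1,0,0],
    [0,0,-0.1,0,0.087],
    [0,0,-0.1,0,0.087],
    [0,0,-0.1,0,0.087],
    [0,0,-0.1,0,0.087],
    [0,0,-0.07,0,0.087],
    [0,0,-0.03,0,0.087],
    [0,0,0.0,0,0.087]
  ]
}}

```text
t: 24.0
eef_pos: [0.5766, 0.1219, 0.1543]
ee_rot: [-3.141, -0.001, -0.095]
force: [1.5, 0.0, -0.0]
width: 0.0866
gripper_force: 0.0
```

```bash
python3 - <<'E'
from h import *
s=arm.get_state(); print(s['t'],s['eef_pos'],s['force'])
f=grab('side'); t=grab('top')
a=cv2.resize(t['color'][200:350,210:460],(500,300)); b=cv2.resize(f['color'][190:390,200:400],(300,300))
cv2.imwrite('pics/c6.png',np.hstack([a,b])); pickle.dump((f,t),open('f5.pkl','wb'))
E
```

```text
24.0 [0.57662568 0.12193764 0.15429296] [ 1.52654592  0.03877814 -0.03860801]
```

View pics/c6.png

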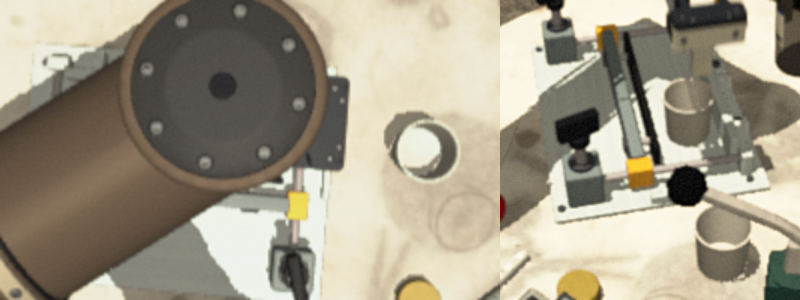

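The side view shows the first cup upright in the bay at (688,110). The second cup is still at top pixel (423.5,276), unmoved.

Request:
{"fn": "step_arm", "kwargs": {
  "rows": [
    [-0.01,-0.04,0,0,0.087],
    [-0.015,-0.09,0,0,0.087],
    [-0.02,-0.14,0,0,0.087],
    [-0.025,-0.185,0,0,0.087],
    [-0.0296,-0.2045,0,0,0.087],
    [-0.0296,-0.2045,-0.02,0,0.087],
    [-0.0296,-0.2045,-0.05,0,0.087],
    [-0.0296,-0.2045,-0.08,0,0.087],
    [-0.0296,-0.2045,-0.1,0,0.087],
    [-0.0296,-0.2045,-0.11,0,0.087],
    [-0.0296,-0.2045,-0.11,0,0.087],
    [-0.0296,-0.2045,-0.11,0,0],
    [-0.0296,-0.2045,-0.11,0,0],
    [-0.0296,-0.2045,-0.11,0,0],
    [-0.0296,-0.2045,-0.11,0,0],
    [-0.0296,-0.2045,-0.11,0,0],
    [-0.0296,-0.2045,-0.11,0,0]
  ]
}}

```text
t: 25.8
eef_pos: [0.5474, -0.0825, 0.0429]
ee_rot: [-3.141, -0.002, -0.095]
force: [-0.1, 1.7, 5.6]
width: 0.0637
gripper_force: 15.0
```

Request:
{"fn": "step_arm", "kwargs": {
  "rows": [
    [0,0,0.04,0,0],
    [0,0,0.08,0,0],
    [0,0,0.11,0,0],
    [0.01,0.03,0.11,0,0],
    [0.02,0.075,0.11,0,0],
    [0.03,0.12,0.11,0,0],
    [0.0397,0.165,0.11,0,0],
    [0.0397,0.21,0.11,0,0],
    [0.0397,0.255,0.11,0,0],
    [0.0397,0.295,0.11,0,0],
    [0.0397,0.3237,0.11,0,0],
    [0.0397,0.3237,0.11,0,0],
    [0.0397,0.3237,0.11,0,0]
  ]
}}

```text
t: 27.1
eef_pos: [0.5856, 0.2413, 0.1513]
ee_rot: [3.141, 0.001, -0.095]
force: [0.3, 0.1, -1.2]
width: 0.0641
gripper_force: 15.0
```

Request:
{"fn": "step_arm", "kwargs": {
  "rows": [
    [0,0,-0.04,0,0],
    [0,0,-0.075,0,0],
    [0,0,-0.09,0,0],
    [0,0,-0.099,0,0],
    [0,0,-0.1,0,0],
    [0,0,-0.1,0,0],
    [0,0,-0.1,0,0.087],
    [0,0,-0.1,0,0.087],
    [0,0,-0.1,0,0.087],
    [0,0,-0.1,0,0.087],
    [0,0,-0.07,0,0.087],
    [0,0,-0.03,0,0.087],
    [0,0,0.01,0,0.087],
    [-0.02,-0.03,0.04,0,0.087],
    [-0.06,-0.06,0.06,0,0.087],
    [-0.1,-0.06,0.08,0,0.087],
    [-0.135,-0.06,0.1,0,0.087],
    [-0.135,-0.06,0.1,0,0.087]
  ]
}}

```text
t: 28.9
eef_pos: [0.4495, 0.1809, 0.256]
ee_rot: [-3.137, -0.004, -0.094]
force: [1.1, 0.5, 1.3]
width: 0.0871
gripper_force: 0.0
```

```bash
python3 - <<'E'
from h import *
s=arm.get_state(); print(s['t'],s['eef_pos'],s['force'])
f=grab('wrist'); t=grab('side')
a=cv2.resize(f['color'],(480,360)); b=cv2.resize(t['color'][190:390,200:400],(300,300)); b=cv2.copyMakeBorder(b,0,60,0,0,cv2.BORDER_CONSTANT)
cv2.imwrite('pics/c7.png',np.hstack([a,b])); pickle.dump((f,t),open('f6.pkl','wb'))
E
```

```text
28.9 [0.44948292 0.18093779 0.25602459] [1.07947922 0.53494876 1.2893994 ]
```

View pics/c7.png

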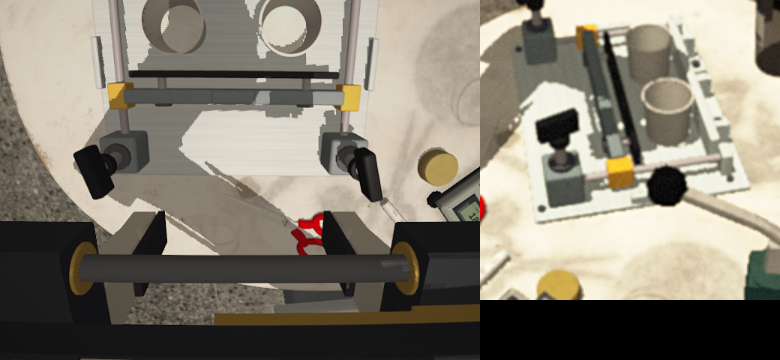

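Both cups stand in the bay with rims at about (174,25) and (290,25), and the face plate line is level at v≈73. I'll check the numbers and then close the jaw.

```bash
python3 - <<'E'
from h import *
w,_=pickle.load(open('f6.pkl','rb'))
for n,e,z in[('cupL',(174,25),.074),('cupR',(290,25),.074),('faceL',(132,71.5),.05),('faceR',(336,72),.05),('knobL far end',(0,0),.135)]:
    print(n,w2c(onz(w,e[0]/.75,e[1]/.75,z)).round(4))
E
```

```text
cupL [[0.0565 0.0578 0.074 ]]
cupR [[ 0.0563 -0.058   0.074 ]]
faceL [[0.0121 0.1127 0.05  ]]
faceR [[ 0.0116 -0.1141  0.05  ]]
knobL far end [[0.0706 0.1894 0.135 ]]
```

Request:
{"fn": "step_arm", "kwargs": {
  "rows": [
    [0.002,0.05,0,0.14,0.05],
    [0.002,0.1,-0.03,0.278,0.05],
    [0.002,0.1486,-0.06,0.278,0.05],
    [0.002,0.1486,-0.1,0.278,0.05],
    [0.002,0.1486,-0.1,0.278,0.05],
    [0.002,0.1486,-0.125,0.278,0.05],
    [0.002,0.1486,-0.145,0.278,0.05],
    [0.002,0.1486,-0.145,0.278,0.05],
    [0.002,0.1486,-0.145,0.278,0],
    [0.002,0.1486,-0.145,0.278,0],
    [0.002,0.1486,-0.145,0.278,0],
    [0.002,0.1486,-0.145,0.278,0],
    [0.002,0.1486,-0.145,0.278,0],
    [0.002,0.1486,-0.145,0.278,0],
    [0.002,0.1486,-0.145,0.278,0]
  ],
  "newtons": 60
}}

```text
t: 30.5
eef_pos: [0.4534, 0.33, 0.1076]
ee_rot: [-3.141, -0.001, 0.183]
force: [-2.1, 1.2, 4.3]
width: 0.0125
gripper_force: 60.0
```

Request:
{"fn": "step_arm", "kwargs": {
  "rows": [
    [0,0,0,-0.1,0],
    [0,0,0,-0.25,0],
    [0,0,0,-0.4,0],
    [0,0,0,-0.55,0],
    [0,0,0,-0.7,0],
    [0,0,0,-0.8,0],
    [0,0,0,-0.8,0],
    [0,0,0,-0.8,0]
  ]
}}

```text
t: 31.3
eef_pos: [0.4532, 0.3291, 0.1076]
ee_rot: [3.141, -0.0, -0.618]
force: [-2.8, -1.5, 5.3]
width: 0.0129
gripper_force: 60.0
```

Request:
{"fn": "step_arm", "kwargs": {
  "rows": [
    [0,0,0,0,0.045],
    [0,0,0,0,0.045],
    [0,0,0,0,0.045],
    [0,0,0.043,0,0.045],
    [0,-0.01,0.043,0.1,0.045],
    [-0.005,-0.05,0.043,0.25,0.045],
    [-0.01,-0.1,0.043,0.4,0.045],
    [-0.015,-0.15,0.043,0.55,0.045],
    [-0.02,-0.2,0.043,0.7,0.045],
    [-0.025,-0.24,0.043,0.8,0.045],
    [-0.0285,-0.268,0.043,0.8,0.045],
    [-0.0285,-0.268,0.043,0.8,0.045],
    [-0.0285,-0.268,0.02,0.8,0.045],
    [-0.0285,-0.268,0.003,0.8,0.045],
    [-0.0285,-0.268,0.003,0.8,0],
    [-0.0285,-0.268,0.003,0.8,0],
    [-0.0285,-0.268,0.003,0.8,0],
    [-0.0285,-0.268,0.003,0.8,0],
    [-0.0285,-0.268,0.003,0.8,0],
    [-0.0285,-0.268,0.003,0.8,0]
  ]
}}

```text
t: 33.3
eef_pos: [0.4253, 0.0615, 0.1107]
ee_rot: [3.141, -0.001, 0.183]
force: [1.0, -2.9, 2.5]
width: 0.0128
gripper_force: 60.0
```

Request:
{"fn": "step_arm", "kwargs": {
  "rows": [
    [0,0,0,-0.1,0],
    [0,0,0,-0.25,0],
    [0,0,0,-0.4,0],
    [0,0,0,-0.55,0],
    [0,0,0,-0.7,0],
    [0,0,0,-0.85,0],
    [0,0,0,-1.0,0],
    [0,0,0,-1.15,0],
    [0,0,0,-1.3,0],
    [0,0,0,-1.45,0],
    [0,0,0,-1.6,0],
    [0,0,0,-1.7,0],
    [0,0,0,-1.7,0],
    [0,0,0,-1.7,0]
  ]
}}

```text
t: 34.7
eef_pos: [0.4244, 0.0605, 0.1107]
ee_rot: [3.141, -0.002, -1.518]
force: [-2.1, -6.4, 8.1]
width: 0.0127
gripper_force: 60.0
```

Request:
{"fn": "step_arm", "kwargs": {
  "rows": [
    [0,0,0,0,0.045],
    [0,0,0,0,0.045],
    [0,0,0,0,0.045],
    [0,0,0.04,0,0.045],
    [0,0.01,0.04,0.1,0.045],
    [0.005,0.05,0.04,0.25,0.045],
    [0.01,0.1,0.04,0.4,0.045],
    [0.015,0.15,0.04,0.55,0.045],
    [0.02,0.2,0.04,0.7,0.045],
    [0.025,0.24,0.04,0.82,0.045],
    [0.027,0.268,0.04,0.9,0.045],
    [0.027,0.268,0.04,0.9,0.045],
    [0.027,0.268,0.02,0.9,0.045],
    [0.027,0.268,0,0.9,0.045],
    [0.027,0.268,0,0.9,0],
    [0.027,0.268,0,0.9,0],
    [0.027,0.268,0,0.9,0],
    [0.027,0.268,0,0.9,0],
    [0.027,0.268,0,0.9,0],
    [0.027,0.268,0,0.9,0]
  ]
}}

```text
t: 36.7
eef_pos: [0.4521, 0.3298, 0.111]
ee_rot: [-3.14, -0.0, -0.618]
force: [-1.5, 0.2, 5.4]
width: 0.0127
gripper_force: 60.0
```

Request:
{"fn": "step_arm", "kwargs": {
  "rows": [
    [0,0,0,-0.1,0],
    [0,0,0,-0.25,0],
    [0,0,0,-0.4,0],
    [0,0,0,-0.55,0],
    [0,0,0,-0.7,0],
    [0,0,0,-0.85,0],
    [0,0,0,-1.0,0],
    [0,0,0,-1.15,0],
    [0,0,0,-1.3,0],
    [0,0,0,-1.45,0],
    [0,0,0,-1.6,0],
    [0,0,0,-1.7,0],
    [0,0,0,-1.7,0],
    [0,0,0,-1.7,0]
  ]
}}

```text
t: 38.1
eef_pos: [0.4521, 0.3299, 0.111]
ee_rot: [-3.142, 0.001, -2.318]
force: [-1.2, -1.1, 5.0]
width: 0.0127
gripper_force: 60.0
```

```bash
python3 -c "
from h import *
s=arm.get_state();print(s['moment'],s['q'],s['force'])"
```

```text
[-0.16200938  0.34322536 -0.16356477] [ 9.80370093e-01  2.73934591e-01 -3.99142094e-01  3.45425404e-04
 -8.96430538e-01 -1.72771296e+00] [-1.21818648 -1.08882211  5.03126538]
```

Request:
{"fn": "step_arm", "kwargs": {
  "rows": [
    [0,0,0,0,0.045],
    [0,0,0,0,0.045],
    [0,0,0,0,0.045],
    [0,0,0.04,0,0.045],
    [0,-0.01,0.04,0.1,0.045],
    [-0.005,-0.05,0.04,0.25,0.045],
    [-0.01,-0.1,0.04,0.4,0.045],
    [-0.015,-0.15,0.04,0.55,0.045],
    [-0.02,-0.2,0.04,0.7,0.045],
    [-0.025,-0.24,0.04,0.8,0.045],
    [-0.027,-0.268,0.04,0.8,0.045],
    [-0.027,-0.268,0.04,0.8,0.045],
    [-0.027,-0.268,0.02,0.8,0.045],
    [-0.027,-0.268,0,0.8,0.045],
    [-0.027,-0.268,0,0.8,0],
    [-0.027,-0.268,0,0.8,0],
    [-0.027,-0.268,0,0.8,0],
    [-0.027,-0.268,0,0.8,0],
    [-0.027,-0.268,0,0.8,0],
    [-0.027,-0.268,0,0.8,0]
  ]
}}

```text
t: 40.1
eef_pos: [0.4244, 0.0618, 0.1107]
ee_rot: [3.141, 0.001, -1.518]
force: [-5.8, 1.6, 6.5]
width: 0.0125
gripper_force: 60.0
```

Request:
{"fn": "step_arm", "kwargs": {
  "rows": [
    [0,0,0,-0.1,0],
    [0,0,0,-0.25,0],
    [0,0,0,-0.4,0],
    [0,0,0,-0.55,0],
    [0,0,0,-0.7,0],
    [0,0,0,-0.85,0],
    [0,0,0,-1.0,0],
    [0,0,0,-1.12,0],
    [0,0,0,-1.12,0],
    [0,0,0,-1.12,0]
  ]
}}

```text
t: 41.1
eef_pos: [0.425, 0.0616, 0.1106]
ee_rot: [-3.141, 0.001, -2.634]
force: [-2.0, -1.0, 6.0]
width: 0.0128
gripper_force: 60.0
```

```bash
python3 -c "
from h import *
s=arm.get_state();print(s['moment'],s['force'],s['ee_rot'])"
```

```text
[-0.22687268  0.78061539 -0.12056173] [-2.0113297  -1.04590916  5.98102725] [-3.14147047e+00  5.65315983e-04 -2.63394699e+00]
```

Request:
{"fn": "step_arm", "kwargs": {
  "rows": [
    [0,0,0,0,0.045],
    [0,0,0,0,0.045],
    [0,0,0,0,0.045],
    [0,0,0.04,0,0.045],
    [0,0.01,0.04,0.1,0.045],
    [0.005,0.05,0.04,0.2,0.045],
    [0.01,0.1,0.04,0.316,0.045],
    [0.015,0.15,0.04,0.316,0.045],
    [0.02,0.2,0.04,0.316,0.045],
    [0.025,0.24,0.04,0.316,0.045],
    [0.027,0.268,0.04,0.316,0.045],
    [0.027,0.268,0.04,0.316,0.045],
    [0.027,0.268,0.02,0.316,0.045],
    [0.027,0.268,0,0.316,0.045],
    [0.027,0.268,0,0.316,0],
    [0.027,0.268,0,0.316,0],
    [0.027,0.268,0,0.316,0],
    [0.027,0.268,0,0.316,0],
    [0.027,0.268,0,0.316,0],
    [0.027,0.268,0,0.316,0]
  ]
}}

```text
t: 43.1
eef_pos: [0.4521, 0.3299, 0.111]
ee_rot: [3.142, 0.001, -2.322]
force: [-0.9, 0.7, 4.9]
width: 0.0125
gripper_force: 60.0
```

Request:
{"fn": "step_arm", "kwargs": {
  "rows": [
    [0,0,0,-0.1,0],
    [0,0,0,-0.22,0],
    [0,0,0,-0.34,0],
    [0,0,0,-0.46,0],
    [0,0,0,-0.56,0],
    [0,0,0,-0.62,0],
    [0,0,0,-0.62,0],
    [0,0,0,-0.62,0]
  ]
}}

```text
t: 43.9
eef_pos: [0.4521, 0.3299, 0.1109]
ee_rot: [3.141, 0.001, -2.942]
force: [-0.9, -0.1, 5.8]
width: 0.013
gripper_force: 60.0
```

```bash
python3 - <<'E'
from h import *
s=arm.get_state();print(s['moment'],s['force'],s['ee_rot'])
f=grab('top'); pickle.dump(f,open('f7.pkl','wb'))
cv2.imwrite('pics/c8.png',cv2.resize(f['color'][225:325,220:385],(800,485),interpolation=cv2.INTER_CUBIC))
E
```

```text
[-0.18806559  0.22045017 -0.13907451] [-0.93752522 -0.12373155  5.79222147] [ 3.14091883e+00  1.10907053e-03 -2.94178578e+00]
```

View pics/c8.png

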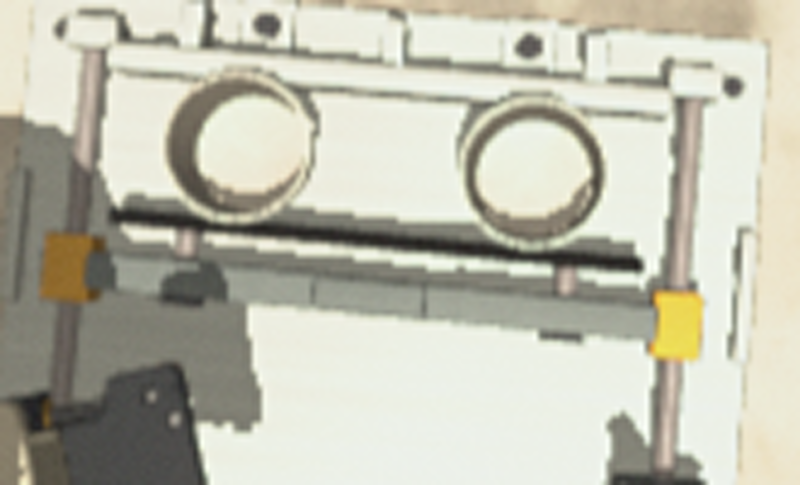

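The top view shows both cups in the bay at (240,145) and (532,170). The face plate is just short of or at them, and the jaw is nearly parallel. I'll measure the face-to-beam distance against the free picture from the start.

```bash
cat > m.py <<'E'
from h import *
def meas(f,ys=(-.1,-.03,0,.015,.03,.1)):
    g=cv2.cvtColor(f['color'],cv2.COLOR_BGR2GRAY).astype(np.float32); out=[]
    for y in ys:
        xs=np.arange(-.03,.075,.0005); p=proj(f,c2w([[x,y,.05] for x in xs])).astype(np.float32)
        v=cv2.remap(g,p[:,0],p[:,1],cv2.INTER_CUBIC)[:,0]
        i=int(v.argmin()); w=np.clip(70-v,0,None); w[abs(xs-xs[i])>.006]=0
        xf=(w*xs).sum()/w.sum()
        # back edge of the beam: grey->bright, first sustained bright going back from face
        j=np.nonzero((xs<xf-.012))[0][::-1]; b=next((xs[k] for k in j if v[k]>170 and v[k-4]>170 and xs[k]<xf-.02),np.nan)
        out.append((y,round(xf*1000,1),round(b*1000,1),round((xf-b)*1000,1)))
    return out
E
python3 - <<'E'
from m import *
print(meas(pickle.load(open('f0.pkl','rb'))['top'])); print(meas(pickle.load(open('f7.pkl','rb'))))
f=pickle.load(open('f7.pkl','rb')); E=lambda u,v:(220+(u+.5)*165/800-.5,225+(v+.5)*100/485-.5)
for e in[(240,145),(532,170)]: print(w2c(onz(f,*E(*e),.074)))
E
```

```text
[(-0.1, np.float64(35.8), np.float64(3.0), np.float64(32.8)), (-0.03, np.float64(36.5), np.float64(4.0), np.float64(32.5)), (0, np.float64(36.7), np.float64(3.5), np.float64(33.2)), (0.015, np.float64(36.7), np.float64(3.5), np.float64(33.2)), (0.03, np.float64(36.8), np.float64(3.5), np.float64(33.3)), (0.1, np.float64(37.5), np.float64(4.0), np.float64(33.5))]
[(-0.1, np.float64(30.8), np.float64(-1.0), np.float64(31.8)), (-0.03, np.float64(32.1), np.float64(0.5), np.float64(31.6)), (0, np.float64(32.6), np.float64(0.0), np.float64(32.6)), (0.015, np.float64(33.0), np.float64(1.0), np.float64(32.0)), (0.03, np.float64(33.2), np.float64(1.5), np.float64(31.7)), (0.1, np.float64(34.6), nan, np.float64(nan))]
[[0.06817671 0.05679712 0.074     ]]
[[ 0.0669493 -0.06871    0.074    ]]
```

Request:
{"fn": "step_arm", "kwargs": {
  "rows": [
    [0,0,0,0,0.045],
    [0,0,0,0,0.045],
    [0,0,0,0,0.045],
    [0,0,0.04,0,0.045],
    [0,-0.01,0.04,0.1,0.045],
    [-0.005,-0.05,0.04,0.2,0.045],
    [-0.01,-0.1,0.04,0.305,0.045],
    [-0.015,-0.15,0.04,0.305,0.045],
    [-0.02,-0.2,0.04,0.305,0.045],
    [-0.025,-0.24,0.04,0.305,0.045],
    [-0.027,-0.268,0.04,0.305,0.045],
    [-0.027,-0.268,0.04,0.305,0.045],
    [-0.027,-0.268,0.02,0.305,0.045],
    [-0.027,-0.268,0,0.305,0.045],
    [-0.027,-0.268,0,0.305,0],
    [-0.027,-0.268,0,0.305,0],
    [-0.027,-0.268,0,0.305,0],
    [-0.027,-0.268,0,0.305,0],
    [-0.027,-0.268,0,0.305,0],
    [-0.027,-0.268,0,0.305,0]
  ]
}}

```text
t: 45.95
eef_pos: [0.4253, 0.0618, 0.1107]
ee_rot: [-3.141, 0.001, -2.637]
force: [-0.7, 0.1, 4.5]
width: 0.0125
gripper_force: 60.0
```

Request:
{"fn": "step_arm", "kwargs": {
  "rows": [
    [0,0,0,-0.1,0],
    [0,0,0,-0.2,0],
    [0,0,0,-0.3,0],
    [0,0,0,-0.4,0],
    [0,0,0,-0.5,0],
    [0,0,0,-0.6,0],
    [0,0,0,-0.6,0],
    [0,0,0,-0.6,0]
  ]
}}

```text
t: 46.75
eef_pos: [0.4254, 0.0613, 0.1107]
ee_rot: [-3.141, 0.001, 3.05]
force: [1.3, -4.9, 6.4]
width: 0.0126
gripper_force: 60.0
```

```bash
python3 -c "
from h import *
s=arm.get_state();print(s['moment'],s['force'],s['ee_rot'])"
```

```text
[-1.83346601 -0.93016756 -0.10847247] [ 1.3379439  -4.9397573   6.43515266] [-3.14131074e+00  1.24259416e-03  3.04968278e+00]
```

Request:
{"fn": "step_arm", "kwargs": {
  "rows": [
    [0,0,0,0,0.045],
    [0,0,0,0,0.045],
    [0,0,0,0,0.045],
    [0,0,0.04,0,0.045],
    [0,0.01,0.04,0.1,0.045],
    [0.005,0.05,0.04,0.2,0.045],
    [0.01,0.1,0.04,0.29,0.045],
    [0.015,0.15,0.04,0.29,0.045],
    [0.02,0.2,0.04,0.29,0.045],
    [0.025,0.24,0.04,0.29,0.045],
    [0.027,0.268,0.04,0.29,0.045],
    [0.027,0.268,0.04,0.29,0.045],
    [0.027,0.268,0.02,0.29,0.045],
    [0.027,0.268,0,0.29,0.045],
    [0.027,0.268,0,0.29,0],
    [0.027,0.268,0,0.29,0],
    [0.027,0.268,0,0.29,0],
    [0.027,0.268,0,0.29,0],
    [0.027,0.268,0,0.29,0],
    [0.027,0.268,0,0.29,0]
  ]
}}

```text
t: 48.75
eef_pos: [0.4521, 0.3299, 0.111]
ee_rot: [3.141, 0.001, -2.947]
force: [-1.1, 0.1, 4.9]
width: 0.0125
gripper_force: 60.0
```

Request:
{"fn": "step_arm", "kwargs": {
  "rows": [
    [0,0,0,-0.1,0],
    [0,0,0,-0.2,0],
    [0,0,0,-0.3,0],
    [0,0,0,-0.38,0],
    [0,0,0,-0.38,0],
    [0,0,0,-0.38,0]
  ]
}}

```text
t: 49.35
eef_pos: [0.4521, 0.3299, 0.111]
ee_rot: [3.14, 0.001, 2.957]
force: [-0.9, -1.3, 7.1]
width: 0.0123
gripper_force: 60.0
```

```bash
python3 - <<'E'
from m import *
s=arm.get_state();print(s['moment'],s['force'],s['ee_rot'])
f=grab('top'); pickle.dump(f,open('f8.pkl','wb'))
print([[float(a) for a in r] for r in meas(f)])
cv2.imwrite('pics/c9.png',cv2.resize(f['color'][225:325,220:385],(800,485),interpolation=cv2.INTER_CUBIC))
E
```

```text
[-0.16279398  0.22286932 -0.08937645] [-0.89261652 -1.29716214  7.05291364] [3.14049633e+00 8.02132591e-04 2.95715626e+00]
[[-0.1, 32.7, 6.0, 26.7], [-0.03, 33.5, 4.5, 29.0], [0.0, 33.8, 4.0, 29.8], [0.015, 34.0, 4.5, 29.5], [0.03, 34.5, 5.5, 29.0], [0.1, 35.0, nan, nan]]
```

View pics/c9.png

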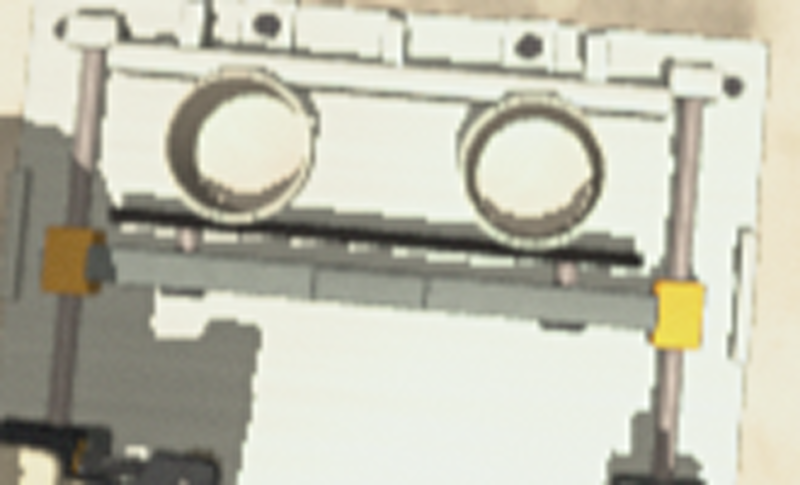

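The cups haven't moved from (240,145) and (532,168). The face-to-beam distance has shrunk from 33.2 to about 29.7 mm, so the plate is pressed in about 3.4 mm. One more small turn on the right knob will bring it to about 4.5 mm.

Request:
{"fn": "step_arm", "kwargs": {
  "rows": [
    [0,0,0,0,0.045],
    [0,0,0,0,0.045],
    [0,0,0,0,0.045],
    [0,0,0.04,0,0.045],
    [0,-0.01,0.04,0.05,0.045],
    [-0.005,-0.05,0.04,0.09,0.045],
    [-0.01,-0.1,0.04,0.09,0.045],
    [-0.015,-0.15,0.04,0.09,0.045],
    [-0.02,-0.2,0.04,0.09,0.045],
    [-0.025,-0.24,0.04,0.09,0.045],
    [-0.027,-0.268,0.04,0.09,0.045],
    [-0.027,-0.268,0.04,0.09,0.045],
    [-0.027,-0.268,0.02,0.09,0.045],
    [-0.027,-0.268,0,0.09,0.045],
    [-0.027,-0.268,0,0.09,0],
    [-0.027,-0.268,0,0.09,0],
    [-0.027,-0.268,0,0.09,0],
    [-0.027,-0.268,0,0.09,0],
    [-0.027,-0.268,0,0.09,0],
    [-0.027,-0.268,0,0.09,0]
  ]
}}

```text
t: 51.4
eef_pos: [0.4251, 0.0613, 0.1108]
ee_rot: [-3.141, 0.001, 3.047]
force: [0.2, -3.2, 4.4]
width: 0.0125
gripper_force: 60.0
```

Request:
{"fn": "step_arm", "kwargs": {
  "rows": [
    [0,0,0,-0.1,0],
    [0,0,0,-0.2,0],
    [0,0,0,-0.27,0],
    [0,0,0,-0.27,0],
    [0,0,0,-0.27,0],
    [0,0,0,-0.27,0.045],
    [0,0,0,-0.27,0.045],
    [0,0,0,-0.27,0.045],
    [0,0,0.05,-0.27,0.045],
    [0,-0.05,0.1,-0.27,0.045],
    [0,-0.1,0.13,-0.27,0.045],
    [0,-0.15,0.13,-0.27,0.045],
    [0,-0.2,0.13,-0.27,0.045],
    [0,-0.25,0.13,-0.27,0.045],
    [0,-0.25,0.13,-0.27,0.045]
  ]
}}

```text
t: 52.9
eef_pos: [0.4144, -0.1847, 0.2356]
ee_rot: [3.136, -0.023, 2.77]
force: [-51.8, 75.2, 15.2]
width: 0.0449
gripper_force: 38.0
```

```bash
python3 - <<'E'
from m import *
s=arm.get_state();print(s['t'],s['eef_pos'],s['ee_rot'])
f=grab('top'); g=grab('side')
print([[float(a) for a in r] for r in meas(f)])
a=cv2.resize(f['color'][210:360,205:375],None,fx=2.4,fy=2.4); b=cv2.resize(g['color'][170:370,200:400],(360,360))
cv2.imwrite('pics/c10.png',np.hstack([a[:360],b]))
E
```

```text
52.9 [ 0.41435879 -0.18473198  0.23559176] [ 3.13565867 -0.02268385  2.77049122]
[[-0.1, 33.0, -9.5, 42.5], [-0.03, 33.8, 6.0, 27.8], [0.0, 33.0, 5.5, 27.5], [0.015, 34.1, 5.5, 28.6], [0.03, 33.5, 6.0, 27.5], [0.1, 34.1, 6.0, 28.1]]
```

View pics/c10.png

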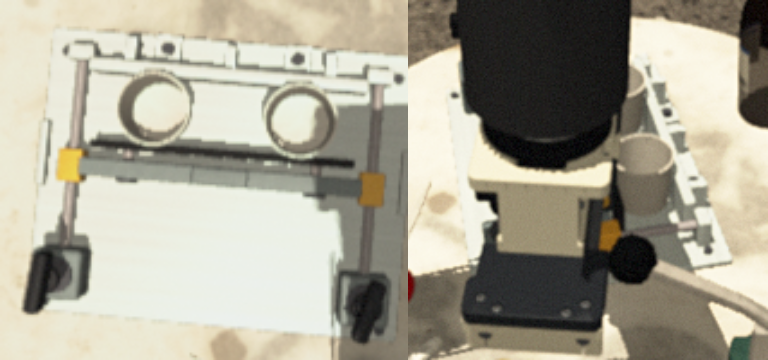

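The last retreat ran a finger into the press lever on the right, at about 90 N wrist force. I'll back off the way it came.

Request:
{"fn": "step_arm", "kwargs": {
  "rows": [
    [0,0.03,0,0,0.045],
    [0,0.07,0,0,0.045],
    [0,0.11,0,0,0.045],
    [0,0.11,0,0,0.045]
  ]
}}

```text
t: 53.4
eef_pos: [0.4249, -0.0751, 0.2402]
ee_rot: [3.14, 0.001, 2.78]
force: [0.1, -0.2, 0.3]
width: 0.0447
gripper_force: 0.0
```

```bash
python3 - <<'E'
from m import *
s=arm.get_state();print(s['t'],s['eef_pos'],s['force'])
f=grab('top'); g=grab('side'); pickle.dump((f,g),open('f9.pkl','wb'))
print([[float(a) for a in r] for r in meas(f)])
cv2.imwrite('pics/c11.png',np.hstack([f['color'][100:460,160:640][:,:440],cv2.resize(g['color'],(360,360))]))
E
```

```text
53.4 [ 0.424924   -0.07514227  0.24024287] [ 0.06557379 -0.24071067  0.29350645]
[[-0.1, 33.0, nan, nan], [-0.03, 33.9, nan, nan], [0.0, 33.1, nan, nan], [0.015, 34.0, -18.5, 52.5], [0.03, 33.4, 6.0, 27.4], [0.1, 34.0, 6.0, 28.0]]
```

View pics/c11.png

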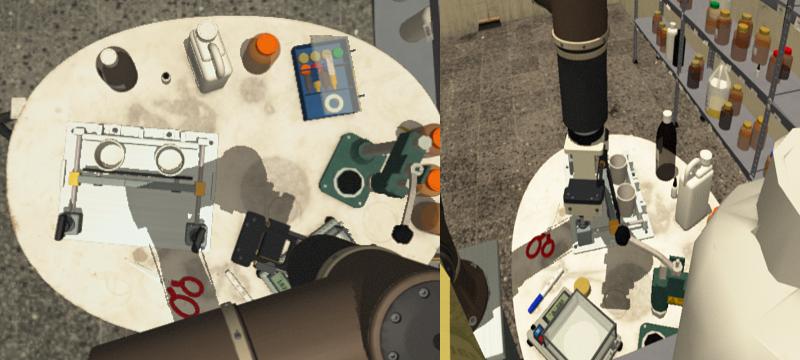

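The scene is intact after backing off: force is zero, the cups sit at (110,155) and (170,160), and the cap and bottles haven't moved. The plate is pressed in about 4.5–5.5 mm and the jaw is square to about 0.3°, so I'm handing in.

```bash
python3 -c "
from h import *
print(arm.job_done())"
```

```text
the job is handed in; nothing more can be done
None
```

The job is handed in, with no verdict returned: both cups stand upright against the fence, the face plate is pressed in about 5 mm and the jaw is square to about 0.3°; however, on the final retreat a finger hit the press lever at about 90 N wrist force (limit 120 N), and if the gripper's body rather than a finger took more than 40 N of that, the run fails.

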